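# Tidy the breakfast bar into its trays

## Task

Put away the five things lying about on the breakfast bar: stand both spice jars upright in the dark wooden tray, put both coffee capsules in the round yellow dish, and lay the little spatula flat inside the blue tray. Each must rest on the bottom of its own container, the containers stay standing on the counter, and leave the blue cup and the orange ramekin where they are.

Things in the scene. Friction and masses are not known exactly. Their poses are not given: they have to be found in the camera images.
- jar_red: closed spice jar standing upright on the counter, rust-brown body with a paper band and red screw cap; 44 mm diameter up to 58 mm, cap 41 mm diameter, 75 mm tall in all, about 150 g. Origin at the centre of its underside, z up.
- jar_green: closed spice jar standing upright on the counter, green body with a paper band and green screw cap; 44 mm diameter up to 58 mm, cap 41 mm diameter, 75 mm tall in all, about 150 g. Origin at the centre of its underside, z up.
- capsule_purple: purple coffee capsule standing on its wide rim on the counter: rim 37 mm diameter and 3 mm thick at the bottom, above it a body tapering from 33 mm to 28 mm diameter at 24 mm, 28 mm tall in all, about 15 g. Origin at the centre of its underside, z up.
- capsule_turquoise: turquoise coffee capsule standing on its wide rim on the counter: rim 37 mm diameter and 3 mm thick at the bottom, above it a body tapering from 33 mm to 28 mm diameter at 24 mm, 28 mm tall in all, about 15 g. Origin at the centre of its underside, z up.
- spatula: small spatula lying flat on the counter, 150 mm long, 50 g: light-wood handle 14 x 14 mm, 100 mm long, then an orange blade 50 x 34 mm, 10 mm thick. Origin on the underside at half its length; x along it towards the blade (handle x = -75 to +25 mm, blade +25 to +75 mm), z up. It balances at about x = +10 mm; gripping the handle at x = 0 to +15 mm is good.
- spice_tray: open dark wooden tray, outside 85 x 160 mm, 30 mm high, walls and floor 5 mm thick (inside 75 x 150 mm): home of the spice jars. Loose but heavy (0.8 kg), stands on the counter with its long side roughly across the robot's view. Origin at the centre of its underside; x along the short side, y along the long side, z up.
- capsule_dish: round yellow open dish with flat floor, 150 mm outside diameter at the rim (about 136 mm inside at the floor), 30 mm high, wall 4 mm, floor 5 mm thick: home of the coffee capsules. Loose but heavy (0.8 kg). Origin at the centre of its underside, z up.
- tool_tray: open blue metal tray, outside 85 x 190 mm, 25 mm high, walls and floor 5 mm thick (inside 75 x 180 mm): home of the spatula. Loose but heavy (0.8 kg), stands on the counter with its long side roughly across the robot's view. Origin at the centre of its underside; x along the short side, y along the long side, z up.
- cup: blue ceramic cup without handle, 64 mm diameter, 55 mm tall, 250 g; not part of the job, to be left where it is. Origin at the centre of its underside.
- ramekin: orange ramekin, 72 mm diameter, 42 mm tall, 250 g; not part of the job, to be left where it is. Origin at the centre of its underside.
There are look-alikes about, which are no part of the job. Leave any pink or white look-alike of the capsule_purple alone.

How it is judged (in metres and radians):
At the end, for the whole second after the job is handed in: Jars within the wooden tray, undersides under 10 mm above its underside, tilt < 0.15 rad; capsules within 66 mm of the dish axis, under 30 mm up; spatula in the blue tray, under 20 mm up, flat within 0.12 rad; containers level (0.08 rad) on the counter; all released, at rest (0.02 m/s) (x of jar_red in the frame of spice_tray between -0.0375 and 0.0375 m and y of jar_red in the frame of spice_tray between -0.075 and 0.075 m and z of jar_red in the frame of spice_tray between 0 and 0.01 m and angle between each of jar_red, jar_green's own z axis and vertical below 0.15 rad and x of jar_green in the frame of spice_tray between -0.0375 and 0.0375 m and y of jar_green in the frame of spice_tray between -0.075 and 0.075 m and z of jar_green in the frame of spice_tray between 0 and 0.01 m and horizontal distance between each of capsule_purple, capsule_turquoise and capsule_dish below 0.066 m and z of capsule_purple in the frame of capsule_dish between 0 and 0.03 m and z of capsule_turquoise in the frame of capsule_dish between 0 and 0.03 m and x of spatula in the frame of tool_tray between -0.0375 and 0.0375 m and y of spatula in the frame of tool_tray between -0.09 and 0.09 m and z of spatula in the frame of tool_tray between 0 and 0.02 m and angle between the z axis of spatula and the z axis of tool_tray, either way round below 0.12 rad and angle between each of spice_tray, capsule_dish, tool_tray's own z axis and vertical below 0.08 rad and height (world z) of each of spice_tray, capsule_dish, tool_tray below 0.01 m and linear speed of each of jar_red, jar_green, capsule_purple, capsule_turquoise, spatula below 0.02 m/s); the robot touches nothing.
It fails at once if the cup is moved more than 30 mm or tipped over (distance of cup from where it was at the start of the episode above 0.03 m or angle between cup's own z axis and vertical above 0.5 rad).
It fails at once if the ramekin is moved more than 30 mm or tipped over (distance of ramekin from where it was at the start of the episode above 0.03 m or angle between ramekin's own z axis and vertical above 0.5 rad).
It also fails if it takes over 125 s, if anything falls off the work surface, if the arm or the gripper's body presses on something with over 40 N, if the wrist force passes 120 N, or if a joint passes its speed limit or range.

## Robot

A 6-joint arm with a two-finger parallel gripper is mounted at the origin on the work surface. World frame = base frame: x ahead of the robot, y to its left, z up, the work surface at z = 0. Lengths are in m, angles in degrees, forces in N, time in s.
With the tool pointing down it reaches from about 0.4 to 0.825 m from the base axis. Payload 7 kg.
Tool frame: the origin (TCP) lies at the very end of the fingers, on their centre line; the grasp point (between the pads) lies 19 mm behind it; z points along the fingers, y is the direction in which the jaws open and shut (so a half turn about z gives the same grasp; the last joint's range is limited). The gripper opens to 88 mm and grips with 3 to 60 N. Pads are 19 mm wide; open, the fingers measure 130 mm over their backs; the gripper's body (78 mm by 193 mm) begins 47 mm behind the grasp point.
Start: joints at [89.559, 20.546, 0.682, 0, -70.136, -16.507], TCP at [0.197, 0.646, 0.227] pointing down, gripper open.
Joint ranges: [-176.03, 176.03], [-82.01, 121.73], [-58.28, 71.71], [-173.87, 95.51], [-174.79, -0.11], [-173.66, 173.66]. Speed limits (degrees/s): [136.94, 136.94, 172.46, 180, 180, 180].

## Interface

Orientations are given as [roll, pitch, yaw] about the fixed x, y, z axes, in that order (R = Rz(yaw) Ry(pitch) Rx(roll)).
In Python, from plant import ctrl gives the robot as it stands.
- The arm moves only by the tool move_arm, never from a script. Its argument "increments" is a list of rows, each a list of 2 entries, a list of its own where there are three numbers: the shift along the world's x, y, z in mm, then the turn about the world's z in rad. A call has exactly 8 rows; each row shifts and turns the pose as measured when the row begins; what a row does not reach is not made up. A row lasts 1/10 s, in which the tool goes at most 50 mm and 8.59 degrees, less where a joint would pass 70% of its speed; a pose out of reach is approached as far as the arm can. A call with a gripper value outside its range is refused whole. "jaw" is the gripper command: -1 is shut, 1 is fully open, values between are in proportion, set as the call begins (left out, the last holds). The fingers move at their own pace and stop on an object; the grip force is fixed at half the most. Time passes only in rows, so rows that do not move let the fingers close, or fill a call up. It gives the time, the measured TCP pose, the force and the opening at its end, in the units of the state.
- ctrl.get_obs(): the state, without advancing time (a new reading comes with each control period).
- ctrl.snapshot(name): name is "scene" or "top" or "wrist"; returns a dict with "color" (400x640x3 uint8, red, green, blue), "fx", "fy", "cx", "cy" (pixels), "R" (3x3) and "t" (3): a world point X has camera coordinates R X + t. Camera axes: x right, y down, z forward; pixel columns grow to the right and rows downward; lengths in m; the calibration is good to about 2 mm. A picture is of the moment at which its call begins. There is no depth.
- ctrl.close_job(): hands the job in, once; it reports no verdict.
The state is a dict: "clock": time; "joint_pos": joint angles; "qvel": joint speeds; "tau": joint torques, N m; "tool_pos": TCP position; "orientation": TCP orientation; "force": force on the tool from outside, world axes, zero at the start; "moment": the same for the moment, N m; "opening": finger opening in m.
Only numpy, scipy, OpenCV 4.12 (cv2) and the standard library are available. Lean on these libraries where they do the work, as an engineer would, in place of code of your own. Each camera call takes 0.05 s, during which the arm holds its last target.

## Working session

There is one attempt and no reset: what is moved stays moved. The work goes in short steps, Python scripts to look and compute and a tool call to move; the robot and the scene stay as the last step left them, time stands still between calls to the robot, and variables do not carry over. Pictures are saved under pics/ and viewed, and the job is handed in when it is done.

Besides the shell and the picture viewer there is one more tool, called after "Call:" as name(argument=value, ...), one argument or row to a line, values as JSON. move_arm: Moves the arm, as the interface text tells. Its arguments: {"type":"object","properties":{"increments":{"type":"array","items":{"type":"array"}},"jaw":{"type":"number"}},"required":["increments"]}

```bash
ls; mkdir -p pics
python3 - <<'E'
from plant import ctrl
import cv2,pickle
o=ctrl.get_obs();print(o)
for n in("scene","top","wrist"):
    s=ctrl.snapshot(n);pickle.dump(s,open(f"{n}0.pkl","wb"))
    cv2.imwrite(f"pics/{n}0.png",s["color"][:,:,::-1]);print(n,s["fx"],s["cx"],s["cy"],s["R"].tolist() if hasattr(s["R"],'tolist') else s["R"],s["t"])
E
```

```text
pics
{'clock': 0.0, 'joint_pos': array([ 8.95594268e+01,  2.05894668e+01,  6.33006827e-01, -1.83348549e-02,
       -7.01347922e+01, -1.65068165e+01]), 'qvel': array([ 0.01830019, -0.03038728,  0.01321856,  0.03570399, -0.00192252,
       -0.03780569]), 'tau': array([-5.49513861e-04, -5.82722712e+01,  2.93054509e+01,  6.99699238e+00,
        6.88879634e-03, -1.81404466e-04]), 'tool_pos': array([0.19665329, 0.64521018, 0.22564468]), 'orientation': array([ 1.79907611e+02, -9.40407455e-03, -1.69536262e+01]), 'force': array([-0.10170735, -0.42370454, -0.9609317 ]), 'moment': array([-0.01498756,  0.00447358,  0.01131048]), 'opening': 0.08734252487878079}
scene 417.20588011367056 320.31984231450144 198.87664753014903 [[-0.4346129938376171, 0.9006138511899793, 0.002497325020297727], [0.47935235591561853, 0.23366880024188527, -0.8459433850274282], [-0.7624518768195468, -0.36646088855193193, -0.5332668681777247]] [ 0.22052123 -0.21994137  1.42804039]
top 504.23405471732207 313.2789492831738 194.20809698327565 [[0.024995898662581718, -0.9996821524923144, -0.003286189036328166], [-0.9742561943355346, -0.023623145471286928, -0.2242026199598996], [0.22405372759427744, 0.008805735992803215, -0.9745370111826099]] [-0.03042541  0.51629388  1.00652328]
wrist 331.7331891730081 319.15081038175606 203.76508698999262 [[-0.2900651884597206, -0.9570051643211698, 0.0018171148665289893], [-0.9138294540044751, 0.2775416663285366, 0.2964563246845357], [-0.28421455880674085, 0.08433112660335236, -0.9550446825400891]] [ 0.67255142 -0.03685933  0.3916529 ]
```

View pics/top0.png

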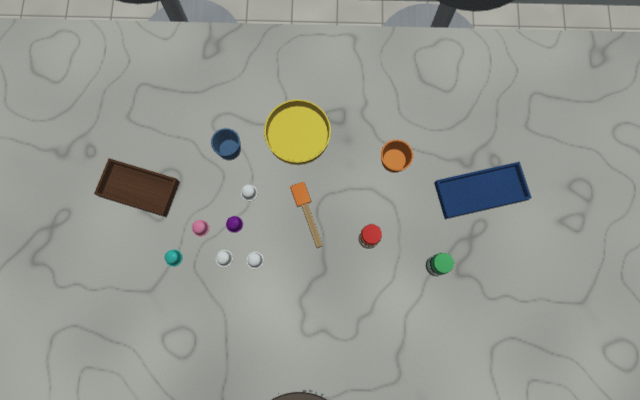

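View pics/scene0.png

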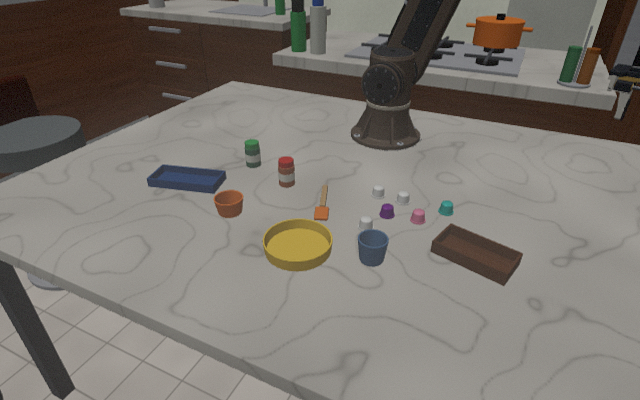

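The top view shows purple at (234,224) and turquoise at (173,257). The look-alikes are pink at (200,228) and white at (248,191), (224,258) and (254,260). The jars are red at (371,235) and green at (441,264), and the spatula is at about (307,215). The wooden tray is at (137,188), the dish at (297,132) and the blue tray at (482,190). The cup is at (226,144) and the ramekin at (397,156).

```bash
cat > h.py <<'E'
import numpy as np,cv2,pickle
def ray(s,u,v,z):
    R=np.array(s["R"]);t=np.array(s["t"]);C=-R.T@t
    d=R.T@np.array([(u-s["cx"])/s["fx"],(v-s["cy"])/s["fy"],1.0])
    return C+d*(z-C[2])/d[2]
def masks(s,ranges,roi=None,smin=0):
    hsv=cv2.cvtColor(s["color"],cv2.COLOR_RGB2HSV)
    m=np.zeros(hsv.shape[:2],np.uint8)
    for lo,hi in ranges:m|=cv2.inRange(hsv,np.array(lo),np.array(hi))
    if roi is not None:
        k=np.zeros_like(m);x0,y0,x1,y1=roi;k[y0:y1,x0:x1]=255;m&=k
    return m
def big(m):
    c,_=cv2.findContours(m,cv2.RETR_EXTERNAL,cv2.CHAIN_APPROX_NONE)
    return max(c,key=cv2.contourArea)
def plane(s,c,z): # contour -> world xy (mm) float32
    return np.array([ray(s,p[0],p[1],z)[:2]*1000 for p in np.asarray(c).reshape(-1,2)],np.float32)
E
python3 - <<'E'
from h import *
s=pickle.load(open("top0.pkl","rb"))
big_=cv2.resize(s["color"][140:290,90:340][:,:,::-1],None,fx=3,fy=3,interpolation=cv2.INTER_CUBIC);cv2.imwrite("pics/crop0.png",big_)
spec={"red":([((0,150,70),(6,255,255)),((174,150,70),(180,255,255))],(340,210,400,260),.075),
"green":([((50,120,60),(85,255,255))],(415,240,470,285),.075),
"purple":([((125,100,30),(160,255,255))],(215,205,250,240),.028),
"turq":([((78,120,60),(98,255,255))],(160,245,190,270),.028),
"dish":([((20,120,60),(35,255,255))],None,.03),
"wood":([((0,60,10),(20,255,120))],(80,145,195,230),.03),
"blue":([((100,120,20),(125,255,255))],(420,150,545,230),.025),
"cup":([((95,60,20),(125,255,255))],(205,120,250,170),.055),
"ram":([((5,120,60),(20,255,255))],(370,130,420,180),.042),
"blade":([((5,150,60),(17,255,255))],(280,175,320,215),.010),
"handle":([((8,60,100),(25,190,255))],(295,202,330,255),.014)}
for k,(r,roi,z) in spec.items():
    c=big(masks(s,r,roi));P=plane(s,c,z)
    (cx,cy),(w,h),a=cv2.minAreaRect(P);(ex,ey),rad=cv2.minEnclosingCircle(P)
    print(k,"px",cv2.boundingRect(c),"rect",round(cx),round(cy),round(w),round(h),round(a,1),"circ",round(ex),round(ey),"d",round(2*rad))
E
```

```text
red px (361, 225, 20, 20) rect 432 -137 39 39 1.4 circ 432 -138 d 42
green px (432, 253, 21, 21) rect 378 -281 39 40 25.6 circ 378 -281 d 42
purple px (226, 216, 17, 16) rect 455 151 33 34 20.3 circ 455 152 d 36
turq px (165, 250, 17, 16) rect 379 276 32 35 1.4 circ 379 276 d 37
dish px (264, 100, 67, 64) rect 668 23 147 148 48.8 circ 668 23 d 152
wood px (95, 159, 84, 57) rect 531 368 168 85 74.4 circ 531 369 d 184
blue px (435, 162, 96, 56) rect 544 -385 85 194 14.3 circ 544 -386 d 209
cup px (211, 128, 29, 31) rect 627 177 69 61 3.3 circ 626 174 d 73
ram px (381, 140, 32, 32) rect 612 -197 71 68 1.4 circ 612 -196 d 74
blade px (291, 182, 19, 24) rect 528 12 47 32 20.2 circ 529 12 d 54
handle px (295, 202, 27, 46) rect 465 -15 111 29 27.3 circ 461 -6 d 111
```

View pics/crop0.png

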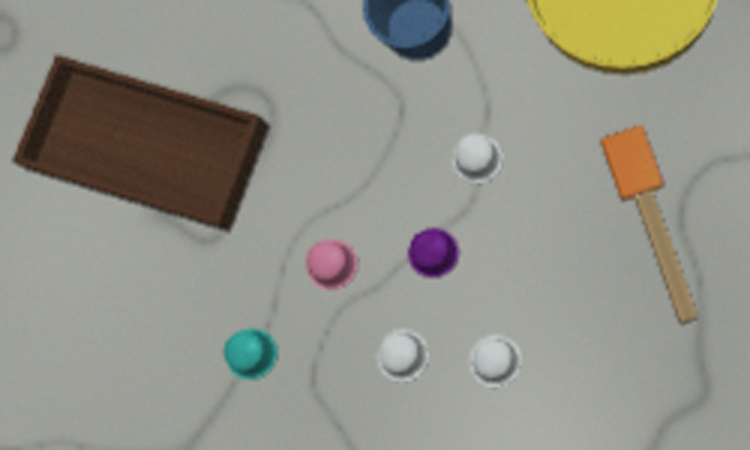

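The close crop confirms the choice: the purple and turquoise capsules are distinct from the pink and white ones. I'll go to turquoise first, with the jaws partly open.

Call:
move_arm(
  increments=[
    [[20, -40, -5], 0],
    [[20, -40, -5], 0],
    [[20, -40, -5], 0],
    [[20, -40, -5], 0],
    [[20, -40, -5], 0],
    [[20, -40, -5], 0],
    [[20, -40, -5], 0],
    [[0, 0, 0], 0],
  ],
  jaw=0.3,
)

```text
clock: 0.95
tool_pos: [0.3377, 0.3537, 0.1855]
orientation: [179.6, -0.0, -16.8]
force: [0.3, 0.1, -0.3]
opening: 0.0567
```

```bash
cat > w.py <<'E'
from plant import ctrl
from h import *
import sys
def look(name,cam="wrist"):
    s=ctrl.snapshot(cam);pickle.dump(s,open(name+".pkl","wb"));cv2.imwrite(f"pics/{name}.png",s["color"][:,:,::-1]);return s
E
python3 - <<'E'
from w import *
s=look("w1")
R=np.array(s["R"]);print(-R.T@np.array(s["t"]),s["fx"])
E
```

```text
[0.41406351 0.33025293 0.34349318] 331.7331891730081
```

View pics/w1.png

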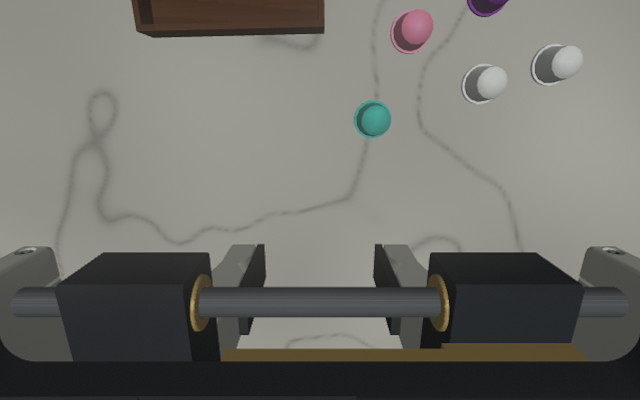

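Turquoise is at (373,119) in the wrist view, and pink and the two whites are clear of it. Now to measure it.

```bash
cat >> w.py <<'E'
TQ=[((76,70,40),(98,255,255))];PU=[((125,70,20),(160,255,255))]
def caps(s,r,roi=None):
    c=big(masks(s,r,roi))
    for z in(.003,.028):
        P=plane(s,c,z);(x,y),rad=cv2.minEnclosingCircle(P);q=cv2.minAreaRect(P);print(z,round(x,1),round(y,1),"d",round(2*rad,1),"rect",[round(v) for v in q[0]+q[1]])
def st():
    o=ctrl.get_obs();print("t",round(o["clock"],2),"p",(o["tool_pos"]*1000).round(1),o["orientation"].round(1),"F",o["force"].round(1),"op",round(o["opening"]*1000,1))
E
python3 - <<'E'
from w import *
s=pickle.load(open("w1.pkl","rb"));caps(s,TQ);st()
s=pickle.load(open("top0.pkl","rb"));caps(s,TQ,(160,245,190,270));caps(s,PU,(215,205,250,240))
E
```

```text
0.003 381.5 282.6 d 37.0 rect [382, 283, 36, 36]
0.028 383.9 286.1 d 34.3 rect [384, 286, 34, 33]
t 1.0 p [337.7 355.7 186. ] [179.7  -0.  -16.7] F [-0.4 -0.4 -0.7] op 57.3
0.003 382.5 282.6 d 38.7 rect [382, 282, 36, 36]
0.028 380.1 275.5 d 37.8 rect [380, 275, 35, 35]
0.003 459.3 155.2 d 37.0 rect [459, 155, 33, 35]
0.028 455.2 151.0 d 36.1 rect [455, 151, 33, 35]
```

Call:
move_arm(
  increments=[
    [[15, -24, -25], 0],
    [[15, -24, -25], 0],
    [[14, -25, -25], 0],
    [[0, 0, -25], 0],
    [[0, 0, -20], 0],
    [[0, 0, -10], 0],
    [[0, 0, 0], 0],
    [[0, 0, 0], 0],
  ],
)

```text
clock: 1.8
tool_pos: [0.384, 0.2871, 0.0541]
orientation: [-179.9, -0.1, -16.5]
force: [-0.2, 0.5, -0.3]
opening: 0.0568
```

Call:
move_arm(
  increments=[
    [[-2, -4, -12], 0],
    [[0, 0, -14], 0],
    [[0, 0, -12], 0],
    [[0, 0, -8], 0],
    [[0, 0, -3], 0],
    [[0, 0, 0], 0],
    [[0, 0, 0], 0],
    [[0, 0, 0], 0],
  ],
)

```text
clock: 2.6
tool_pos: [0.3848, 0.2909, 0.0107]
orientation: [-179.1, -0.4, -16.2]
force: [-0.5, 0.1, 0.1]
opening: 0.0571
```

Run:
```python
from w import *
for _ in range(2): st()
```

```text
t 2.6 p [384.8 290.9  10.7] [-179.1   -0.4  -16.2] F [-0.5  0.1  0.1] op 57.1
t 2.6 p [384.8 290.9  10.7] [-179.1   -0.4  -16.2] F [-0.5  0.1  0.1] op 57.1
```

Call:
move_arm(
  increments=[
    [[-1, -4, 0], 0],
    [[0, -3, 0], 0],
    [[0, 0, -3], 0],
    [[0, 0, -2], 0],
    [[0, 0, 0], 0],
    [[0, 0, 0], 0],
    [[0, 0, 0], 0],
    [[0, 0, 0], 0],
  ],
)

```text
clock: 3.4
tool_pos: [0.384, 0.2835, 0.0061]
orientation: [-179.0, -0.4, -16.2]
force: [-0.4, 0.7, -1.2]
opening: 0.0572
```

Run:
```python
from w import *
s=look("w2");st()
R=np.array(s["R"]);print((-R.T@np.array(s["t"])*1000).round(1))
```

```text
t 3.45 p [384.  283.5   6.1] [-179.    -0.4  -16.2] F [-0.6  0.7  0.2] op 56.5
[458.5 257.6 164.7]
```

View pics/w2.png

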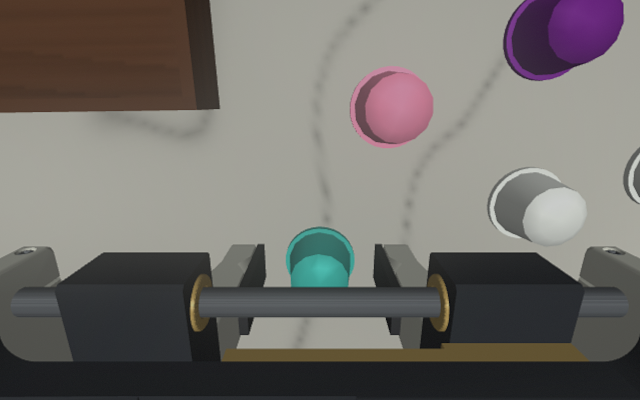

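Turquoise at (320,260) is centred between the fingers at (255,…) and (385,…). Closing.

Call:
move_arm(
  increments=[
    [[-1, 0, -1], 0],
    [[0, 0, -1], 0],
    [[0, 0, 0], 0],
    [[0, 0, 0], 0],
    [[0, 0, 0], 0],
    [[0, 0, 0], 0],
    [[0, 0, 0], 0],
    [[0, 0, 0], 0],
  ],
  jaw=-1,
)

```text
clock: 4.25
tool_pos: [0.3829, 0.2836, 0.0039]
orientation: [-179.0, -0.4, -16.2]
force: [-0.2, -0.2, -0.7]
opening: 0.0303
```

Call:
move_arm(
  increments=[
    [[0, 0, 15], 0],
    [[0, 0, 25], 0],
    [[0, 0, 35], 0],
    [[10, -8, 25], 0],
    [[28, -24, 5], 0],
    [[30, -26, 0], 0],
    [[30, -26, 0], 0],
    [[30, -26, 0], 0],
  ],
)

```text
clock: 5.05
tool_pos: [0.5126, 0.172, 0.1149]
orientation: [-179.0, -0.6, -15.7]
force: [-0.0, 1.6, 0.2]
opening: 0.0304
```

Call:
move_arm(
  increments=[
    [[30, -26, 0], 0],
    [[30, -26, 0], 0],
    [[30, -26, 0], 0],
    [[30, -26, 0], 0],
    [[28, -24, 0], 0],
    [[20, -17, 0], 0],
    [[6, -5, 0], 0],
    [[0, 0, 0], 0],
  ],
)

```text
clock: 5.85
tool_pos: [0.6951, 0.01, 0.1124]
orientation: [-179.0, -0.5, -16.0]
force: [-0.0, 0.5, -0.7]
opening: 0.0304
```

Run:
```python
from w import *
s=look("w3");st()
```

```text
t 5.9 p [694.5  10.4 112.4] [-179.    -0.4  -16. ] F [-0.7  0.7 -0.6] op 30.8
```

View pics/w3.png

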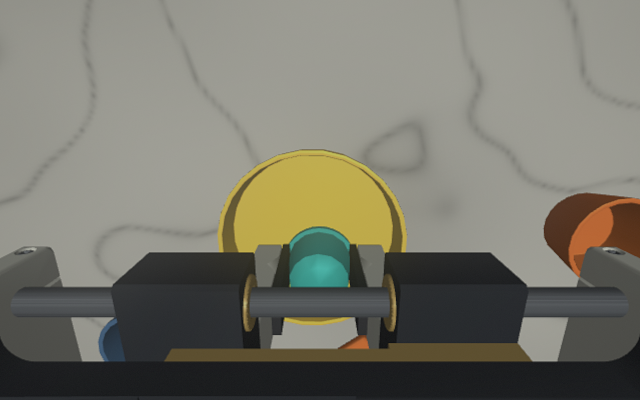

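The capsule is held at (320,260) over the dish, whose rim spans (219–406, 150–325). Next I check the dish centre.

Run:
```python
from w import *
s=pickle.load(open("w3.pkl","rb"))
c=big(masks(s,[((20,90,40),(35,255,255))],(200,140,420,245))).reshape(-1,2)
c=c[c[:,1]<235]
# outermost arc: rim
P=plane(s,c,.03);h=cv2.convexHull(P).reshape(-1,2)
from scipy.optimize import least_squares
r=least_squares(lambda q:np.hypot(h[:,0]-q[0],h[:,1]-q[1])-q[2],[670,20,75],loss="soft_l1");print(r.x.round(1),abs(r.fun).max().round(1))
for p in[(219,235),(406,240),(312,150)]:
    print(ray(s,*p,.03)*1000)
```

```text
[670.5  23.1  74.1] 0.5
[697.19618471  91.02762622  30.        ]
[653.91479222 -49.040223    30.        ]
[741.13452984   2.02648199  30.        ]
```

Call:
move_arm(
  increments=[
    [[1, 2, -15], 0],
    [[1, 1, -22], 0],
    [[0, 1, -22], 0],
    [[0, 0, -20], 0],
    [[0, 0, -10], 0],
    [[0, 0, -4], 0],
    [[0, 0, 0], 0],
    [[0, 0, 0], 0],
  ],
)

```text
clock: 6.7
tool_pos: [0.6915, 0.0219, 0.0158]
orientation: [-178.9, -0.4, -15.6]
force: [-0.5, -0.7, -0.3]
opening: 0.0304
```

Call:
move_arm(
  increments=[
    [[3, -4, 0], 0],
    [[3, -3, -2], 0],
    [[0, 0, -2], 0],
    [[0, 0, 0], 0],
    [[0, 0, 0], 0],
    [[0, 0, 0], 0],
    [[0, 0, 0], 0],
    [[0, 0, 0], 0],
  ],
)

```text
clock: 7.5
tool_pos: [0.7, 0.0142, 0.0148]
orientation: [-178.8, -0.7, -15.6]
force: [-0.3, 0.6, 0.1]
opening: 0.0307
```

Call:
move_arm(
  increments=[
    [[-1, 0, -3], 0],
    [[0, 0, -2], 0],
    [[0, 0, -1], 0],
    [[0, 0, 0], 0],
    [[0, 0, 0], 0],
    [[0, 0, 0], 0],
    [[0, 0, 0], 0],
    [[0, 0, 0], 0],
  ],
)

```text
clock: 8.3
tool_pos: [0.6991, 0.0144, 0.009]
orientation: [-178.8, -0.7, -15.6]
force: [-0.6, -0.1, 2.0]
opening: 0.0304
```

Call:
move_arm(
  increments=[
    [[0, 0, 0], 0],
    [[0, 0, 0], 0],
    [[0, 0, 0], 0],
    [[0, 0, 0], 0],
    [[0, 0, 15], 0],
    [[0, 0, 25], 0],
    [[0, 0, 30], 0],
    [[0, 0, 25], 0],
  ],
  jaw=0.05,
)

```text
clock: 9.1
tool_pos: [0.696, 0.0136, 0.1045]
orientation: [-179.0, -0.3, -15.6]
force: [0.6, 0.0, 0.5]
opening: 0.0459
```

Run:
```python
from w import *
s=look("w4");st()
```

```text
t 9.15 p [698.5  13.8 109.7] [-178.9   -0.7  -15.5] F [ 1.1 -0.   4.5] op 45.9
```

View pics/w4.png

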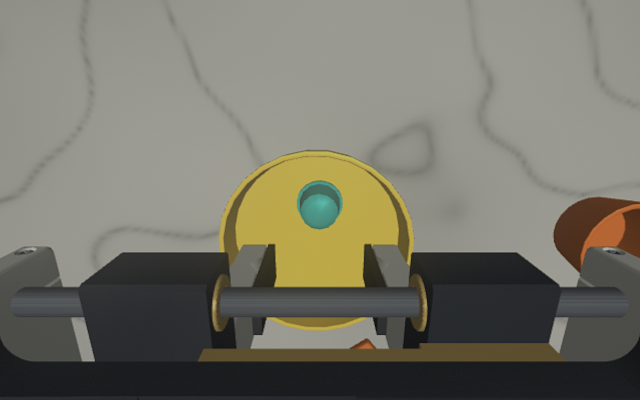

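Turquoise stands in the dish at (320,205). Next is purple, so I check its neighbours.

Run:
```python
from w import *
s=pickle.load(open("top0.pkl","rb"))
p=np.array([459,155])
for n,u in dict(wh1=(248.5,192),wh2=(223.5,258),wh3=(254.5,260),pink=(200,228),cup=(226,144)).items():
    q=ray(s,*u,.012)[:2]*1000;d=q-p;print(n,q.round(),"dist",np.hypot(*d).round(),"ang",np.degrees(np.arctan2(d[1],d[0])).round())
```

```text
wh1 [529. 126.] dist 76.0 ang -22.0
wh2 [382. 172.] dist 78.0 ang 168.0
wh3 [380. 105.] dist 94.0 ang -148.0
pink [446. 227.] dist 73.0 ang 100.0
cup [639. 183.] dist 182.0 ang 9.0
```

Call:
move_arm(
  increments=[
    [[-30, 18, 5], 0],
    [[-36, 22, 0], 0],
    [[-38, 22, 0], 0],
    [[-38, 22, 0], 0],
    [[-38, 22, 0], 0],
    [[-36, 21, -5], 0],
    [[-15, 9, -10], 0],
    [[0, 0, -10], 0],
  ],
  jaw=0.2,
)

```text
clock: 9.95
tool_pos: [0.4644, 0.1537, 0.1012]
orientation: [-178.2, -1.5, -15.6]
force: [1.3, 0.5, 0.2]
opening: 0.0525
```

Run:
```python
from w import *
s=look("w5");caps(s,PU);st()
```

```text
0.003 456.8 155.9 d 40.4 rect [458, 156, 36, 39]
0.028 464.4 153.1 d 36.5 rect [465, 154, 33, 35]
t 10.0 p [464.4 153.   99.7] [-178.2   -1.5  -15.6] F [-1.3 -0.4 -1.7] op 52.3
```

View pics/w5.png

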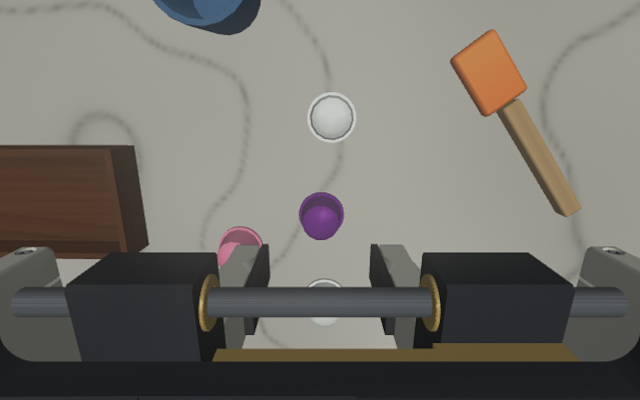

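Purple is at (321,216), with its centre at about (458,155) mm. Descending.

Call:
move_arm(
  increments=[
    [[-3, 0, -12], 0],
    [[-2, 0, -18], 0],
    [[-1, -1, -18], 0],
    [[0, -1, -12], 0],
    [[0, -1, -6], 0],
    [[0, 0, 0], 0],
    [[0, 0, 0], 0],
    [[0, 0, 0], 0],
  ],
)

```text
clock: 10.8
tool_pos: [0.4654, 0.1499, 0.0353]
orientation: [-178.0, -1.7, -15.8]
force: [-0.2, 0.5, 0.0]
opening: 0.0527
```

Call:
move_arm(
  increments=[
    [[-4, 3, 0], 0],
    [[-4, 3, 0], 0],
    [[0, 0, -8], 0],
    [[0, 0, -12], 0],
    [[0, 0, -8], 0],
    [[0, 0, -3], 0],
    [[0, 0, 0], 0],
    [[0, 0, 0], 0],
  ],
)

```text
clock: 11.6
tool_pos: [0.4573, 0.1579, 0.0041]
orientation: [-177.8, -1.9, -15.7]
force: [-0.4, 0.4, 0.3]
opening: 0.0527
```

Run:
```python
from w import *
s=look("w6");st()
```

```text
t 11.65 p [457.3 157.9   4.1] [-177.8   -1.9  -15.7] F [ 0.3  0.1 -0.4] op 52.5
```

View pics/w6.png

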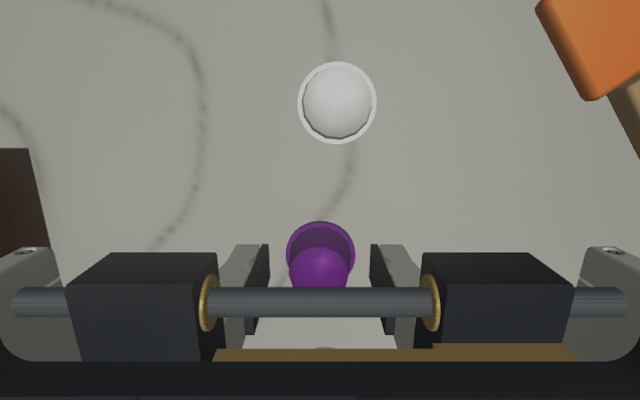

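Purple at (320,255) is centred between the fingers. Closing and lifting.

Call:
move_arm(
  increments=[
    [[0, 0, 0], 0],
    [[0, 0, 0], 0],
    [[0, 0, 0], 0],
    [[0, 0, 0], 0],
    [[0, 0, 0], 0],
    [[0, 0, 12], 0],
    [[0, 0, 25], 0],
    [[0, 0, 35], 0],
  ],
  jaw=-1,
)

```text
clock: 12.45
tool_pos: [0.4549, 0.1557, 0.0747]
orientation: [-178.2, -1.6, -15.7]
force: [1.3, 0.0, -0.6]
opening: 0.0307
```

Call:
move_arm(
  increments=[
    [[15, -10, 20], 0],
    [[28, -19, 5], 0],
    [[32, -21, 0], 0],
    [[32, -21, 0], 0],
    [[32, -21, 0], 0],
    [[30, -20, 0], 0],
    [[14, -10, 0], 0],
    [[0, 0, 0], 0],
  ],
)

```text
clock: 13.25
tool_pos: [0.6469, 0.0298, 0.107]
orientation: [-177.7, -2.0, -15.5]
force: [-0.6, -0.7, 0.4]
opening: 0.0307
```

Call:
move_arm(
  increments=[
    [[-3, 1, -15], 0],
    [[-1, 0, -22], 0],
    [[0, 0, -22], 0],
    [[0, 0, -18], 0],
    [[0, 0, -8], 0],
    [[0, 0, -3], 0],
    [[0, 0, 0], 0],
    [[0, 0, 0], 0],
  ],
)

```text
clock: 14.05
tool_pos: [0.64, 0.0325, 0.0176]
orientation: [-177.7, -2.1, -15.5]
force: [-0.1, -0.1, 0.2]
opening: 0.0303
```

Call:
move_arm(
  increments=[
    [[2, 0, -4], 0],
    [[1, 0, -3], 0],
    [[0, 0, -2], 0],
    [[0, 0, 0], 0],
    [[0, 0, 0], 0],
    [[0, 0, 0], 0],
    [[0, 0, 0], 0],
    [[0, 0, 0], 0],
  ],
)

```text
clock: 14.85
tool_pos: [0.6449, 0.0329, 0.0105]
orientation: [-177.5, -2.3, -15.5]
force: [0.1, -0.6, 0.3]
opening: 0.0303
```

Call:
move_arm(
  increments=[
    [[0, 0, 0], 0],
    [[0, 0, 0], 0],
    [[0, 0, 0], 0],
    [[0, 0, 0], 0],
    [[0, 0, 15], 0],
    [[0, 0, 25], 0],
    [[0, 0, 30], 0],
    [[0, 0, 25], 0],
  ],
  jaw=0.05,
)

```text
clock: 15.65
tool_pos: [0.6414, 0.032, 0.1036]
orientation: [-177.8, -1.8, -15.5]
force: [1.0, 0.5, -0.2]
opening: 0.046
```

Run:
```python
from w import *
s=look("w7");st()
t=look("top1","top")
for n,r in(("T",TQ),("P",PU)):print(n);caps(t,r,(260,95,335,170))
# spatula
c=big(masks(t,[((5,150,60),(17,255,255))],(280,172,320,215)));P=plane(t,c,.010);print("blade",cv2.minAreaRect(P))
m=masks(t,[((8,60,60),(25,200,255))],(280,172,335,260));c=big(m);P=plane(t,c,.012);r=cv2.minAreaRect(P);print("all",r)
print(cv2.fitLine(P,cv2.DIST_L2,0,.01,.01).ravel())
```

```text
t 15.7 p [643.7  32.3 108.2] [-177.7   -2.1  -15.5] F [1.4 0.1 3. ] op 45.8
T
0.003 705.7 12.0 d 24.8 rect [706, 12, 9, 24]
0.028 695.9 11.1 d 24.2 rect [696, 11, 9, 24]
P
0.003 650.0 30.7 d 40.2 rect [648, 31, 35, 35]
0.028 641.5 29.4 d 39.3 rect [640, 30, 35, 34]
blade ((528.3890991210938, 11.946212768554688), (46.67312240600586, 31.510547637939453), 20.23017120361328)
all ((481.968994140625, -6.21234130859375), (148.40513610839844, 34.446170806884766), 21.044639587402344)
[ 9.3253195e-01  3.6108747e-01  4.8669516e+02 -4.3342681e+00]
```

View pics/w7.png

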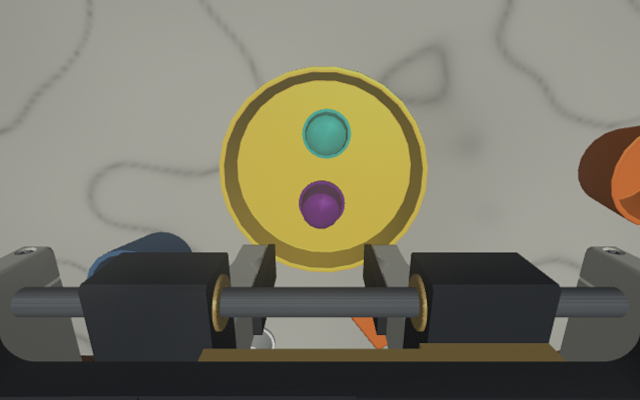

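Both capsules stand in the dish, turquoise at (326,133) and purple at (322,205). Next is the spatula: centre (482,-6), axis 20.6°, measured 148 x 34 mm, which fits. I'll grasp it at about (491,-3) with yaw +20.6°.

Call:
move_arm(
  increments=[
    [[-15, -4, 0], 0.08],
    [[-22, -5, 0], 0.09],
    [[-24, -5, 0], 0.09],
    [[-24, -5, 0], 0.09],
    [[-24, -5, 0], 0.09],
    [[-24, -5, 0], 0.09],
    [[-16, -4, -5], 0.08],
    [[0, 0, -5], 0.0],
  ],
)

```text
clock: 16.55
tool_pos: [0.4881, -0.0017, 0.0942]
orientation: [-177.6, -2.1, 20.8]
force: [-0.4, -0.1, -0.0]
opening: 0.0458
```

Run:
```python
from w import *
s=look("w8");st();print(ctrl.get_obs()["joint_pos"].round(1))
m=masks(s,[((5,60,60),(25,255,255))]);c=big(m);P=plane(s,c,.012);r=cv2.minAreaRect(P);print("all",r,cv2.boundingRect(c))
```

```text
t 16.6 p [488.8  -1.6  93.6] [-177.6   -2.1   20.7] F [ 0.4  0.4 -0.2] op 46.1
[ 20.8  10.2 -32.   -3.4 -45.7  92.2]
all ((389.7428894042969, -88.84750366210938), (16.99776268005371, 313.0832214355469), 23.11080551147461) (198, 343, 367, 18)
```

View pics/w8.png

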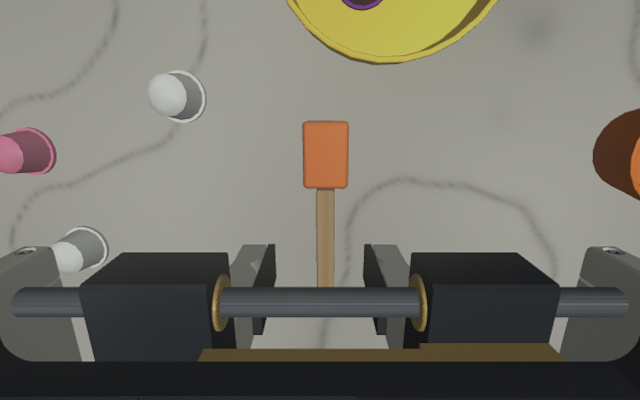

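The spatula is aligned with the fingers: blade at (326,155), handle at (325,240). Checking the offset.

Run:
```python
from w import *
s=pickle.load(open("w8.pkl","rb"))
c=big(masks(s,[((5,60,60),(25,255,255))],(280,100,370,255)));P=plane(s,c,.010);print(cv2.minAreaRect(P))
cb=big(masks(s,[((5,190,60),(17,255,255))],(280,100,370,200)));P=plane(s,cb,.010);b=cv2.minAreaRect(P);print("blade",b)
m=masks(s,[((5,40,60),(25,255,255))],(305,195,350,255));r=[ (np.where(m[v])[0].mean(),v) for v in(200,225,245)]
for p in r:print(p,(ray(s,*p,.014)*1000).round(1))
R=np.array(s["R"]);t=np.array(s["t"])
for e in([.4888,-.0016,.0936],):
    q=R@np.array(e)+t;print("tcp px",q[0]/q[2]*s["fx"]+s["cx"],q[1]/q[2]*s["fy"]+s["cy"])
```

```text
((504.58660888671875, 2.4728546142578125), (103.09120178222656, 33.59775924682617), 21.360456466674805)Traceback (most recent call last):
  File "<stdin>", line 4, in <module>
  File "h.py", line 15, in big
    return max(c,key=cv2.contourArea)
ValueError: max() iterable argument is empty
```

Run:
```python
from w import *
s=pickle.load(open("w8.pkl","rb"))
m=masks(s,[((5,40,60),(25,255,255))],(305,100,350,255));r=[ (np.where(m[v])[0].mean(),v) for v in(130,170,200,225,245)]
for p in r:print(p,(ray(s,*p,.014 if p[1]>190 else .01)*1000).round(1))
```

```text
(np.float64(326.5), 130) [547.  18.  10.]
(np.float64(326.5), 170) [519.9   7.4  10. ]
(np.float64(325.0), 200) [4.99e+02 4.00e-01 1.40e+01]
(np.float64(324.5), 225) [480.4  -6.4  14. ]
(np.float64(324.5), 245) [465.1 -12.4  14. ]
```

Call:
move_arm(
  increments=[
    [[2, -1, -12], 0],
    [[0, 0, -18], 0],
    [[0, 0, -18], 0],
    [[0, 0, -15], 0],
    [[0, 0, -6], 0],
    [[0, 0, -2], 0],
    [[0, 0, 0], 0],
    [[0, 0, 0], 0],
  ],
  jaw=-0.1,
)

```text
clock: 17.4
tool_pos: [0.4973, -0.001, 0.02]
orientation: [-177.6, -2.3, 20.1]
force: [-0.3, 0.2, 0.3]
opening: 0.0393
```

Call:
move_arm(
  increments=[
    [[-3, -1, -4], 0],
    [[-1, 0, -6], 0],
    [[0, 0, -5], 0],
    [[0, 0, -2], 0],
    [[0, 0, 0], 0],
    [[0, 0, 0], 0],
    [[0, 0, 0], 0],
    [[0, 0, 0], 0],
  ],
)

```text
clock: 18.2
tool_pos: [0.4941, -0.0017, 0.0033]
orientation: [-177.7, -2.5, 20.1]
force: [-0.0, 0.0, 0.1]
opening: 0.0393
```

Run:
```python
from w import *
s=look("w9");st()
```

```text
t 18.25 p [494.1  -1.7   3.3] [-177.7   -2.5   20.1] F [-0.4  0.4  0.4] op 39.1
```

View pics/w9.png

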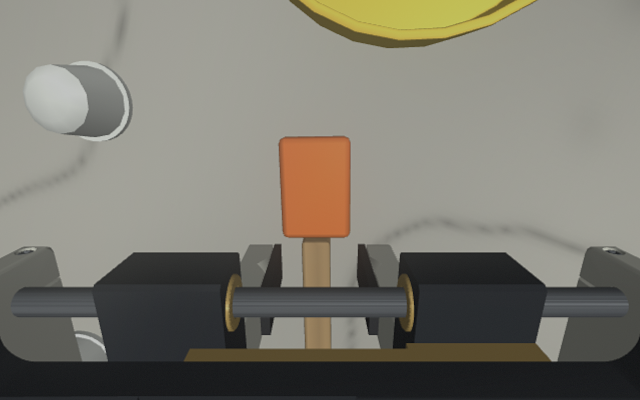

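The handle at (316,270) is centred. I'll go a little lower, then close and do a small test lift.

Call:
move_arm(
  increments=[
    [[0, 0, -1], 0],
    [[0, 0, -1], 0],
    [[0, 0, 0], 0],
    [[0, 0, 0], 0],
    [[0, 0, 0], 0],
    [[0, 0, 0], 0],
    [[0, 0, 0], 0],
    [[0, 0, 0], 0],
  ],
  jaw=-1,
)

```text
clock: 19.05
tool_pos: [0.4945, -0.0017, 0.0015]
orientation: [-177.7, -2.6, 20.1]
force: [-0.2, -1.0, 0.7]
opening: 0.0138
```

Call:
move_arm(
  increments=[
    [[0, 0, 8], 0],
    [[0, 0, 14], 0],
    [[0, 0, 16], 0],
    [[0, 0, 16], 0],
    [[0, 0, 8], 0],
    [[0, 0, 0], 0],
    [[0, 0, 0], 0],
    [[0, 0, 0], 0],
  ],
)

```text
clock: 19.85
tool_pos: [0.4929, -0.0021, 0.0667]
orientation: [-177.6, -2.4, 20.1]
force: [0.0, -0.4, -0.3]
opening: 0.0137
```

Run:
```python
from w import *
s=look("w10");st()
```

```text
t 19.9 p [492.8  -2.1  66.5] [-177.6   -2.4   20.1] F [-0.5 -1.  -0.9] op 13.4
```

View pics/w10.png

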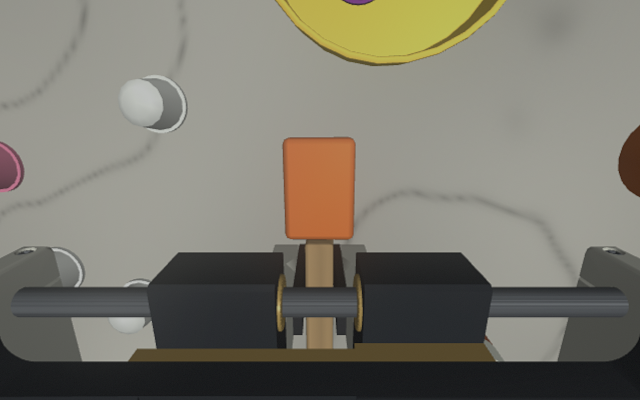

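The spatula is held level, opening 13.5 mm. Raising it and carrying it with rotation to the blue tray, z about 150 to clear the jars.

Call:
move_arm(
  increments=[
    [[0, 0, 20], 0],
    [[0, 0, 30], -0.1],
    [[0, -10, 25], -0.13],
    [[4, -25, 10], -0.13],
    [[5, -30, 0], -0.13],
    [[5, -32, 0], -0.13],
    [[5, -32, 0], -0.13],
    [[5, -32, 0], -0.13],
  ],
)

```text
clock: 20.7
tool_pos: [0.5143, -0.1662, 0.1496]
orientation: [-177.6, -1.9, -31.9]
force: [0.6, -0.9, -0.8]
opening: 0.0136
```

Call:
move_arm(
  increments=[
    [[5, -34, 0], -0.12],
    [[5, -34, 0], -0.12],
    [[5, -34, 0], -0.12],
    [[5, -34, 0], -0.12],
    [[5, -34, 0], -0.12],
    [[4, -30, 0], -0.1],
    [[2, -18, 0], -0.04],
    [[0, -5, 0], 0],
  ],
)

```text
clock: 21.5
tool_pos: [0.5426, -0.4007, 0.1401]
orientation: [-178.1, -1.3, -76.4]
force: [-0.1, 0.5, -0.3]
opening: 0.0139
```

Run:
```python
from w import *
s=look("w11");st();print(ctrl.get_obs()["joint_pos"].round(1))
look("top2","top")
```

```text
t 21.55 p [ 542.3 -400.6  139.9] [-178.2   -1.3  -76.3] F [ 0.1 -0.4 -0.5] op 13.8
[-19.9  22.7  -7.9   0.1 -57.1  33.5]
```

View pics/w11.png

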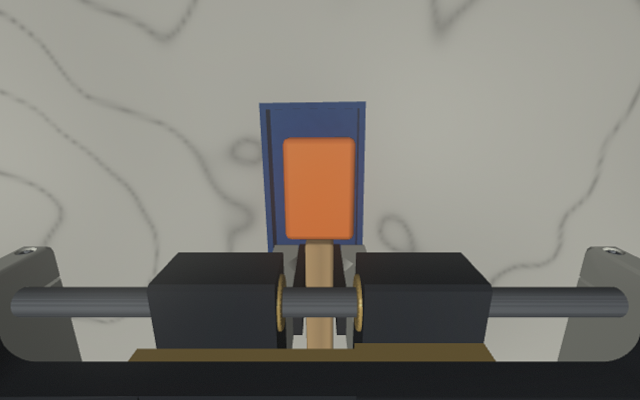

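View pics/top2.png

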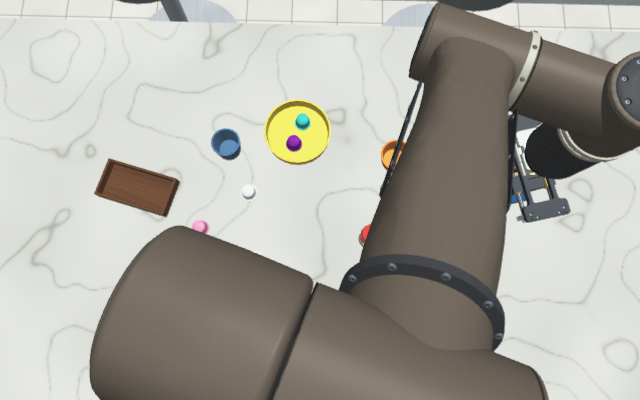

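Blade at (320,188) above the blue tray, whose far end has corners at (260,103) and (366,101). Measuring it.

Run:
```python
from w import *
s=pickle.load(open("w11.pkl","rb"))
A=ray(s,260,103,.025)[:2]*1000;B=ray(s,366,101,.025)[:2]*1000
L=ray(s,270,248,.025)[:2]*1000
print(A.round(),B.round(),"w",np.hypot(*(A-B)).round(1))
d=(B-A)/np.hypot(*(B-A));print("short ang",np.degrees(np.arctan2(d[1],d[0])).round(1), "side ang",np.degrees(np.arctan2(*(A-L)[::-1])).round(1))
for n in(d,):
    long=np.array([d[1],-d[0]]); 
    if long[1]>0: long=-long
    c=(A+B)/2-long*95;print("centre",c.round(1),"long",np.degrees(np.arctan2(long[1],long[0])).round(1))
# from top0, floor/inner + corners
t=pickle.load(open("top0.pkl","rb"))
c=big(masks(t,[((100,120,20),(125,255,255))],(420,150,545,230)))
q=cv2.approxPolyDP(cv2.convexHull(c),4,True).reshape(-1,2);print(q.tolist());print(plane(t,q,.025).round(1))
q=cv2.boxPoints(cv2.minAreaRect(plane(t,c,.025)));print(q.round())
```

```text
[ 610. -469.] [ 529. -491.] w 84.2
short ang -165.3 side ang -74.9
centre [ 545.4 -388. ] long -75.3
[[519, 163], [528, 198], [445, 217], [436, 181]]
[[ 606.3 -469.9]
 [ 527.5 -484.2]
 [ 481.1 -302.6]
 [ 560.8 -285.6]]
[[ 479. -302.]
 [ 527. -490.]
 [ 609. -469.]
 [ 561. -281.]]
```

Call:
move_arm(
  increments=[
    [[3, 1, -12], 0.02],
    [[2, 0, -22], 0],
    [[1, 0, -24], 0],
    [[0, 0, -22], 0],
    [[0, 0, -12], 0],
    [[0, 0, -4], 0],
    [[0, 0, 0], 0],
    [[0, 0, 0], 0],
  ],
)

```text
clock: 22.4
tool_pos: [0.5503, -0.3901, 0.0406]
orientation: [-178.0, -1.3, -74.0]
force: [0.7, -1.1, -0.5]
opening: 0.0137
```

Run:
```python
from w import *
s=look("w12");st()
```

```text
t 22.45 p [ 550.4 -390.2   40.9] [-178.    -1.4  -74. ] F [0. 0. 0.] op 13.6
```

View pics/w12.png

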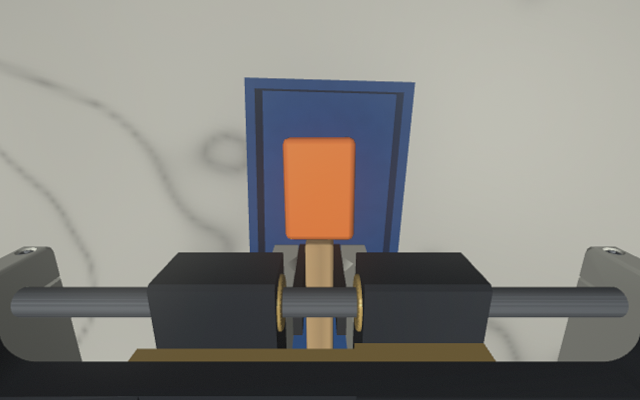

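The tray sides run from (250,200) to (403,200), so the spatula is nearly central. Correcting and lowering.

Call:
move_arm(
  increments=[
    [[-1, -5, 0], -0.02],
    [[-1, -4, -4], 0],
    [[0, -1, -10], 0],
    [[0, 0, -9], 0],
    [[0, 0, -5], 0],
    [[0, 0, -2], 0],
    [[0, 0, 0], 0],
    [[0, 0, 0], 0],
  ],
)

```text
clock: 23.25
tool_pos: [0.5488, -0.4021, 0.01]
orientation: [-177.8, -1.5, -75.3]
force: [-0.3, -0.2, -1.4]
opening: 0.0139
```

Call:
move_arm(
  increments=[
    [[0, 0, -2], 0],
    [[0, 0, -1], 0],
    [[0, 0, 0], 0],
    [[0, 0, 0], 0],
    [[0, 0, 0], 0],
    [[0, 0, 0], 0],
    [[0, 0, 0], 0],
    [[0, 0, 0], 0],
  ],
)

```text
clock: 24.05
tool_pos: [0.5496, -0.4021, 0.008]
orientation: [-177.7, -1.5, -75.2]
force: [0.9, 0.2, -0.9]
opening: 0.0137
```

Call:
move_arm(
  increments=[
    [[0, 0, 0], 0],
    [[0, 0, 0], 0],
    [[0, 0, 0], 0],
    [[0, 0, 8], 0],
    [[0, 0, 15], 0],
    [[0, 0, 25], 0],
    [[0, 0, 30], 0],
    [[0, 0, 30], 0],
  ],
  jaw=-0.5,
)

```text
clock: 24.85
tool_pos: [0.5469, -0.4011, 0.1187]
orientation: [-178.1, -1.3, -75.2]
force: [0.2, -0.2, -0.4]
opening: 0.0221
```

Run:
```python
from w import *
s=look("w13");st()
```

```text
t 24.9 p [ 549.5 -402.8  125.3] [-177.8   -1.6  -75.2] F [1.6 0.2 5.8] op 21.9
```

View pics/w13.png

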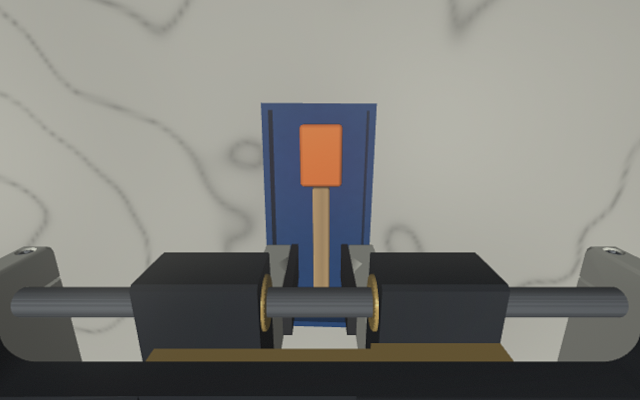

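The spatula lies flat in the blue tray, blade at (321,155), clear of the walls. Now the green jar at (378,-281).

Call:
move_arm(
  increments=[
    [[-15, 11, 10], 0],
    [[-25, 18, 0], 0],
    [[-27, 19, 0], 0],
    [[-27, 19, 0], 0],
    [[-27, 19, 0], 0],
    [[-26, 18, 0], 0],
    [[-18, 12, 0], 0],
    [[-3, 2, 0], 0],
  ],
  jaw=0.6,
)

```text
clock: 25.7
tool_pos: [0.379, -0.2832, 0.1487]
orientation: [-176.9, -2.3, -75.2]
force: [-0.1, -0.6, 0.3]
opening: 0.0697
```

```bash
cat >> w.py <<'E'
GR=[((50,120,40),(85,255,255))];RD=[((0,150,60),(5,255,255)),((174,150,60),(180,255,255))]
def cap(s,r,roi=None,z=.075):
    c=big(masks(s,r,roi));P=plane(s,c,z);(x,y),rad=cv2.minEnclosingCircle(P);q=cv2.minAreaRect(P);print(cv2.boundingRect(c),"circ",round(x,1),round(y,1),"d",round(2*rad,1),"rect",[round(v) for v in q[0]+q[1]])
E
python3 - <<'E'
from w import *
s=look("w14");st();cap(s,GR)
E
```

```text
t 25.75 p [ 379.7 -283.5  149. ] [-176.8   -2.3  -75.2] F [ 0.7  0.7 -0.1] op 70.1
(297, 195, 52, 49) circ 379.2 -283.7 d 38.8 rect [379, -283, 38, 37]
```

View pics/w14.png

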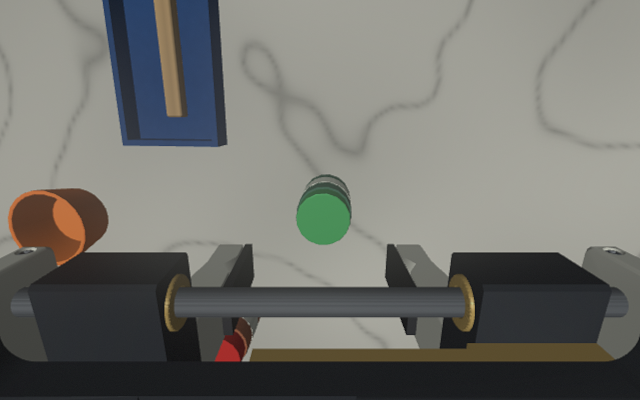

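Green cap at (324,219), measured (379,-283), so the tool is already over it. Descending.

Call:
move_arm(
  increments=[
    [[0, 0, -12], 0],
    [[0, 0, -18], 0],
    [[0, 0, -16], 0],
    [[0, 0, -8], 0],
    [[0, 0, -3], 0],
    [[0, 0, 0], 0],
    [[0, 0, 0], 0],
    [[0, 0, 0], 0],
  ],
)

```text
clock: 26.55
tool_pos: [0.3869, -0.2866, 0.0967]
orientation: [-176.3, -2.8, -75.1]
force: [1.4, 1.0, -0.9]
opening: 0.0701
```

Call:
move_arm(
  increments=[
    [[-4, 2, -2], 0],
    [[-4, 2, -10], 0],
    [[-1, 0, -16], 0],
    [[-1, 0, -16], 0],
    [[-1, 0, -12], 0],
    [[0, 0, -6], 0],
    [[0, 0, -1], 0],
    [[0, 0, 0], 0],
  ],
)

```text
clock: 27.35
tool_pos: [0.3737, -0.2815, 0.031]
orientation: [-176.1, -2.8, -75.1]
force: [1.1, 0.6, 0.3]
opening: 0.0698
```

Run:
```python
from w import *
s=look("w15");st();print(ctrl.get_obs()["joint_pos"].round(1))
```

```text
t 27.4 p [ 373.8 -281.5   31.2] [-176.1   -2.8  -75.1] F [0.5 0.2 0.1] op 70.2
[-12.1  12.1 -43.4   1.5 -29.7  25.8]
```

View pics/w15.png

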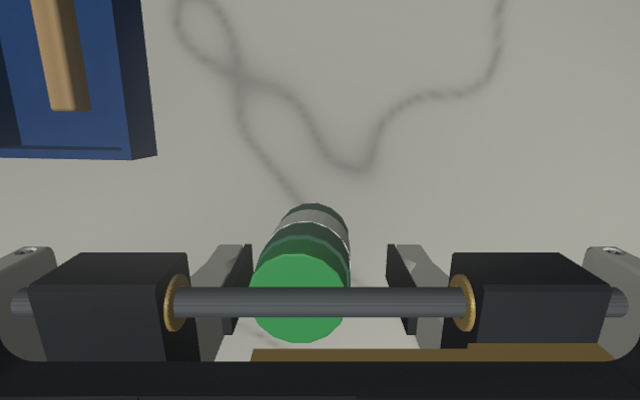

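The green jar sits about 5 mm off the finger centre, at (300,300) against 320. Shifting and closing.

Call:
move_arm(
  increments=[
    [[3, -1, 0], 0],
    [[2, -1, 0], 0],
    [[0, 0, 0], 0],
    [[0, 0, 0], 0],
    [[0, 0, 0], 0],
    [[0, 0, 0], 0],
    [[0, 0, 0], 0],
    [[0, 0, 0], 0],
  ],
)

```text
clock: 28.2
tool_pos: [0.3808, -0.2841, 0.0331]
orientation: [-175.9, -3.0, -75.1]
force: [0.7, 0.8, 0.2]
opening: 0.0704
```

Call:
move_arm(
  increments=[
    [[0, 0, 0], 0],
    [[0, 0, 0], 0],
    [[0, 0, 0], 0],
    [[0, 0, 0], 0],
    [[0, 0, 0], 0],
    [[0, 0, 0], 0],
    [[0, 0, 0], 0],
    [[0, 0, 10], 0],
  ],
  jaw=-1,
)

```text
clock: 29.0
tool_pos: [0.3796, -0.2837, 0.0423]
orientation: [-176.0, -2.9, -75.1]
force: [-0.4, -0.2, -2.0]
opening: 0.0439
```

Gripped at 43.9 mm. Lifting and carrying it to the wooden tray.

Call:
move_arm(
  increments=[
    [[0, 0, 25], 0],
    [[0, 0, 35], 0],
    [[2, 10, 35], 0],
    [[6, 25, 20], 0],
    [[9, 38, 0], -0.04],
    [[10, 43, 0], -0.04],
    [[10, 43, 0], -0.04],
    [[10, 43, 0], -0.04],
  ],
)

```text
clock: 29.8
tool_pos: [0.424, -0.0782, 0.1675]
orientation: [-175.8, -2.7, -85.2]
force: [2.0, -0.0, -2.3]
opening: 0.0437
```

Call:
move_arm(
  increments=[
    [[10, 43, 0], -0.04],
    [[10, 43, 0], -0.04],
    [[10, 43, 0], -0.04],
    [[10, 43, 0], -0.04],
    [[10, 43, 0], -0.04],
    [[10, 43, 0], -0.04],
    [[10, 43, 0], -0.04],
    [[10, 43, 0], -0.04],
  ],
)

```text
clock: 30.6
tool_pos: [0.5012, 0.2803, 0.1734]
orientation: [-175.6, -2.5, -104.2]
force: [1.5, -0.3, -1.4]
opening: 0.0436
```

Call:
move_arm(
  increments=[
    [[10, 32, 0], -0.02],
    [[10, 32, 0], 0],
    [[10, 30, 0], 0],
    [[8, 20, 0], 0],
    [[3, 6, 0], 0],
    [[0, 0, 0], 0],
    [[0, 0, 0], 0],
    [[0, 0, 0], 0],
  ],
)

```text
clock: 31.4
tool_pos: [0.541, 0.4081, 0.1737]
orientation: [-175.8, -2.7, -105.3]
force: [-0.4, -0.7, -2.6]
opening: 0.0439
```

Run:
```python
from w import *
s=look("w16");st();print(ctrl.get_obs()["joint_pos"].round(1))
look("scene1","scene")
```

```text
t 31.45 p [541.  408.  173.8] [-175.8   -2.7 -105.3] F [-0.1 -0.7 -1.4] op 43.6
[ 56.2  22.6  -5.7   5.4 -63.  -74. ]
```

View pics/w16.png

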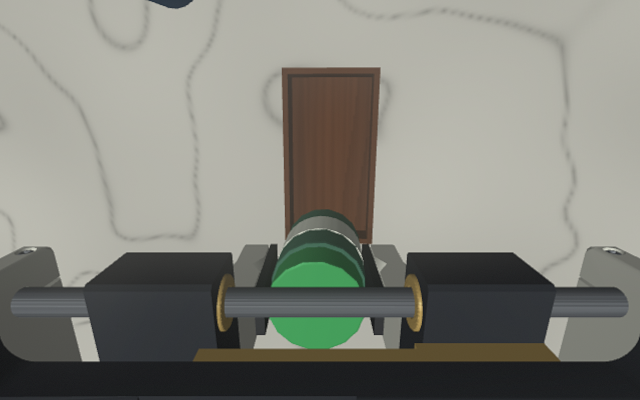

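View pics/scene1.png

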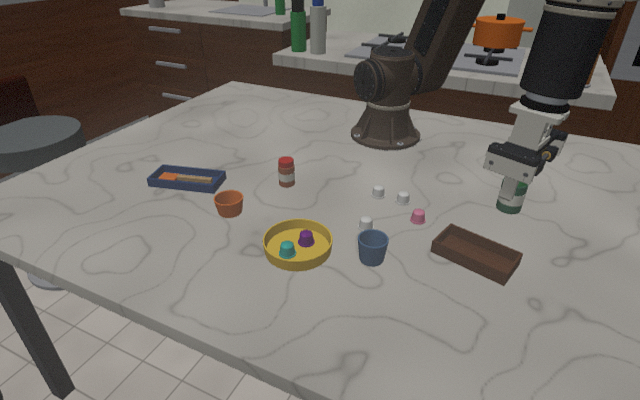

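The jar is held upright at (318,300). The tray corners are (283,68), (380,68) and (371,243).

Run:
```python
from w import *
s=pickle.load(open("w16.pkl","rb"))
P=[ray(s,*p,.03)[:2]*1000 for p in((283,68),(380,68),(371,243),(286,235))]
A,B,C,D=P;print(np.round(P,1));print("w",np.hypot(*(A-B)),"l",np.hypot(*(B-C)))
d=(C-B)/np.hypot(*(C-B));print("long",np.degrees(np.arctan2(d[1],d[0])));m=(A+B)/2;c=m+80*d;print("c",c,"+36",c+36*d,"-36",c-36*d)
e=D-A;print(np.degrees(np.arctan2(e[1],e[0])))
t=pickle.load(open("top0.pkl","rb"))
k=big(masks(t,[((0,60,10),(20,255,120))],(80,145,195,230)))
q=cv2.boxPoints(cv2.minAreaRect(plane(t,k,.03)));print(q.round())
```

```text
[[550.6 285.2]
 [470.4 307.6]
 [512.9 460.3]
 [591.5 432.9]]
w 83.30289916564624 l 158.5115844085071
long 74.44426158342189
c [531.94037769 373.42937328] +36 [541.59470244 408.1106941 ] -36 [522.28605295 338.74805246]
74.51518772769603
[[467. 299.]
 [550. 276.]
 [595. 437.]
 [513. 460.]]
```

The tray centre is (532,373), and the target for green is (542,408), where the tool is now. Descending.

Call:
move_arm(
  increments=[
    [[0, 0, -12], 0],
    [[0, 0, -20], 0],
    [[0, -1, -22], 0],
    [[0, -1, -20], 0],
    [[0, 0, -12], 0],
    [[0, 0, -5], 0],
    [[0, 0, 0], 0],
    [[0, 0, 0], 0],
  ],
)

```text
clock: 32.3
tool_pos: [0.5407, 0.4032, 0.0794]
orientation: [-175.7, -2.5, -105.5]
force: [0.2, -0.7, -1.5]
opening: 0.0436
```

Call:
move_arm(
  increments=[
    [[1, 3, 0], 0],
    [[0, 2, -10], 0],
    [[0, 0, -14], 0],
    [[0, 0, -9], 0],
    [[0, 0, -3], 0],
    [[0, 0, 0], 0],
    [[0, 0, 0], 0],
    [[0, 0, 0], 0],
  ],
)

```text
clock: 33.1
tool_pos: [0.5425, 0.4097, 0.0419]
orientation: [-175.7, -2.4, -105.4]
force: [-0.0, -0.5, -1.1]
opening: 0.0434
```

Run:
```python
from w import *
s=look("w17");st()
look("scene2","scene")
im=cv2.imread("pics/scene2.png")[150:300,380:580];cv2.imwrite("pics/scene2c.png",cv2.resize(im,None,fx=4,fy=4))
```

```text
t 33.15 p [542.5 409.8  42. ] [-175.7   -2.4 -105.4] F [-0.4 -0.  -2.4] op 43.4
```

View pics/scene2c.png

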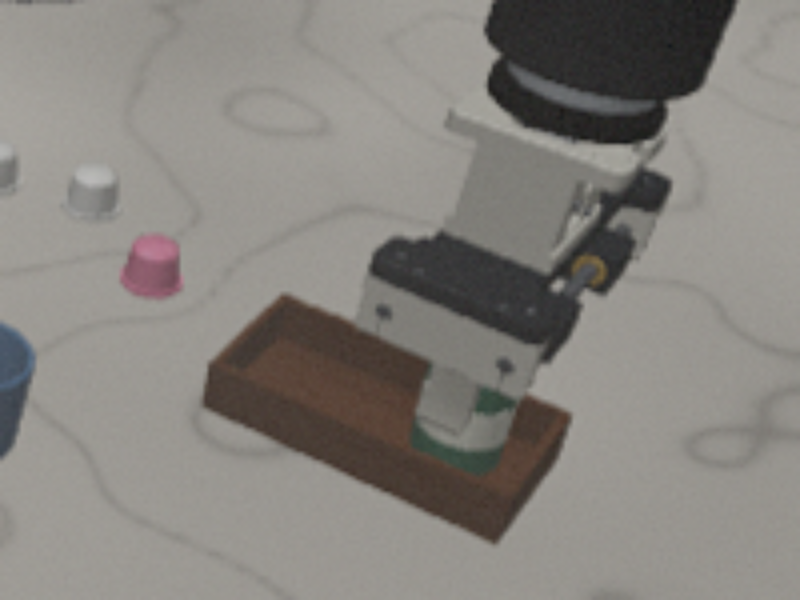

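The jar is inside the tray at crop (465,440), just above the floor. Lowering the last few millimetres and releasing.

Call:
move_arm(
  increments=[
    [[0, 0, -2], 0],
    [[0, 0, -2], 0],
    [[0, 0, 0], 0],
    [[0, 0, 0], 0],
    [[0, 0, 0], 0],
    [[0, 0, 0], 0],
    [[0, 0, 0], 0],
    [[0, 0, 0], 0],
  ],
)

```text
clock: 34.0
tool_pos: [0.5429, 0.4103, 0.0388]
orientation: [-175.6, -2.3, -105.4]
force: [-0.1, -0.3, -2.0]
opening: 0.0434
```

Call:
move_arm(
  increments=[
    [[0, 0, 0], 0],
    [[0, 0, 0], 0],
    [[0, 0, 0], 0],
    [[0, 0, 0], 0],
    [[0, 0, 0], 0],
    [[0, 0, 10], 0],
    [[0, 0, 25], 0],
    [[0, 0, 35], 0],
  ],
  jaw=0.6,
)

```text
clock: 34.8
tool_pos: [0.5414, 0.4081, 0.1075]
orientation: [-175.8, -2.7, -105.4]
force: [1.3, 0.5, -0.4]
opening: 0.0701
```

Call:
move_arm(
  increments=[
    [[0, 0, 35], 0],
    [[0, 0, 20], 0],
    [[-2, -10, 5], 0],
    [[-4, -25, 0], 0],
    [[-6, -35, 0], 0.03],
    [[-8, -42, 0], 0.03],
    [[-8, -42, 0], 0.03],
    [[-8, -42, 0], 0.03],
  ],
)

```text
clock: 35.6
tool_pos: [0.5041, 0.2089, 0.1759]
orientation: [-175.6, -2.2, -98.0]
force: [-0.0, 0.9, 0.6]
opening: 0.0697
```

Run:
```python
from w import *
st()
look("scene3","scene")
im=cv2.imread("pics/scene3.png")[150:300,380:580];cv2.imwrite("pics/scene3c.png",cv2.resize(im,None,fx=4,fy=4))
```

```text
t 35.6 p [504.1 208.9 175.9] [-175.6   -2.2  -98. ] F [-0.   0.9  0.6] op 69.7
```

View pics/scene3c.png

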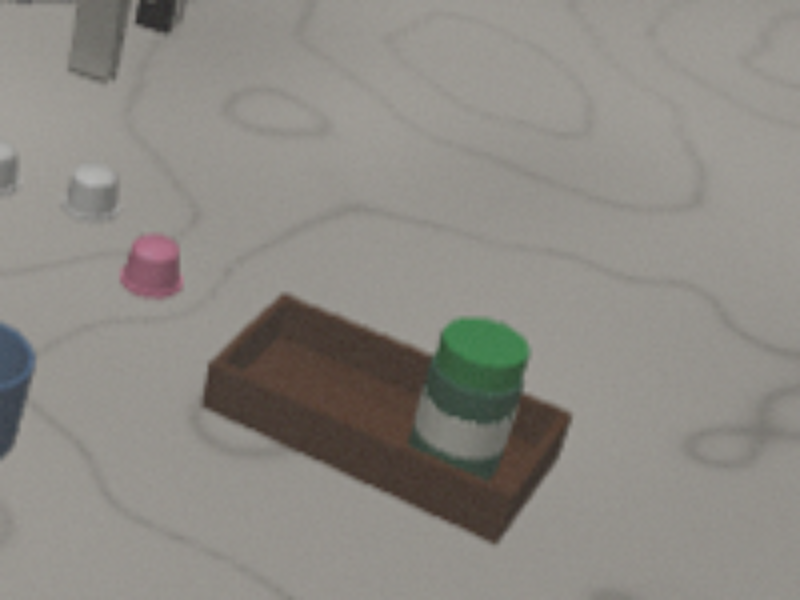

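Green stands upright in the tray at crop (470,395). On to the red jar at (432,-137).

Call:
move_arm(
  increments=[
    [[-9, -43, 0], 0.03],
    [[-9, -43, 0], 0.03],
    [[-9, -43, 0], 0.03],
    [[-9, -43, 0], 0.03],
    [[-9, -43, 0], 0.03],
    [[-9, -43, 0], 0.03],
    [[-9, -38, 0], 0.0],
    [[-6, -25, 0], 0.0],
  ],
)

```text
clock: 36.45
tool_pos: [0.4216, -0.1299, 0.1734]
orientation: [-175.8, -2.3, -87.2]
force: [1.3, -0.8, -0.1]
opening: 0.07
```

Call:
move_arm(
  increments=[
    [[0, -8, 0], 0],
    [[0, 0, -5], 0],
    [[0, 0, -8], 0],
    [[0, 0, -8], 0],
    [[0, 0, 0], 0],
    [[0, 0, 0], 0],
    [[0, 0, 0], 0],
    [[0, 0, 0], 0],
  ],
)

```text
clock: 37.25
tool_pos: [0.4189, -0.1384, 0.1488]
orientation: [-175.9, -2.3, -87.3]
force: [-0.0, -0.4, -0.1]
opening: 0.07
```

Run:
```python
from w import *
s=look("w18");st();cap(s,RD)
```

```text
t 37.3 p [ 418.9 -138.4  148.9] [-175.9   -2.3  -87.3] F [0.1 1.3 0.8] op 69.9
(279, 193, 52, 50) circ 434.1 -138.8 d 39.5 rect [434, -139, 38, 38]
```

View pics/w18.png

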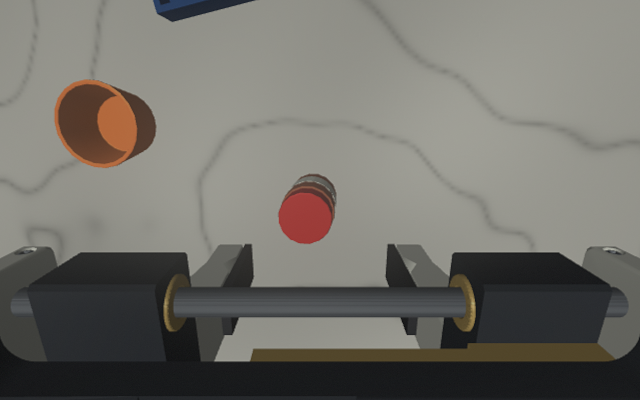

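Red cap at (305,217), measured (434,-139). Shifting +15 mm in x and descending.

Call:
move_arm(
  increments=[
    [[6, 0, -6], 0],
    [[6, 0, -14], 0],
    [[2, 0, -16], 0],
    [[0, 0, -10], 0],
    [[0, 0, -4], 0],
    [[0, 0, 0], 0],
    [[0, 0, 0], 0],
    [[0, 0, 0], 0],
  ],
)

```text
clock: 38.1
tool_pos: [0.4371, -0.1381, 0.0976]
orientation: [-175.7, -2.3, -87.3]
force: [-0.7, 0.3, -0.9]
opening: 0.07
```

Call:
move_arm(
  increments=[
    [[-3, 0, -8], 0],
    [[-1, 0, -14], 0],
    [[0, 0, -16], 0],
    [[0, 0, -14], 0],
    [[0, 0, -8], 0],
    [[0, 0, -3], 0],
    [[0, 0, 0], 0],
    [[0, 0, 0], 0],
  ],
)

```text
clock: 38.9
tool_pos: [0.4338, -0.1378, 0.0337]
orientation: [-175.3, -2.2, -87.3]
force: [-0.1, 0.4, 0.8]
opening: 0.0701
```

Run:
```python
from w import *
s=look("w19");st()
```

```text
t 38.95 p [ 433.9 -137.8   33.8] [-175.3   -2.2  -87.3] F [ 0.1 -0.5 -0. ] op 70.2
```

View pics/w19.png

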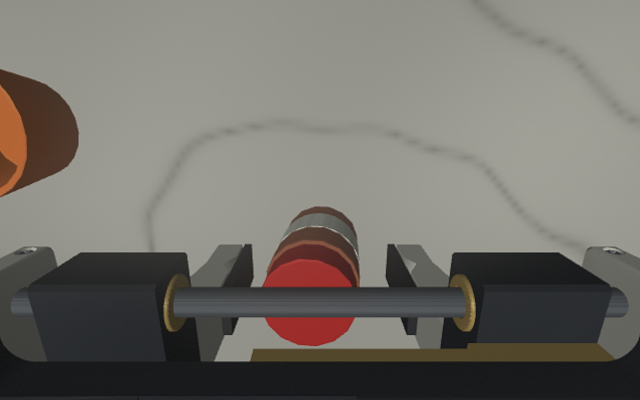

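The red jar at (312,300) is close to centred. Closing and lifting.

Call:
move_arm(
  increments=[
    [[0, 0, -1], 0],
    [[0, 0, 0], 0],
    [[0, 0, 0], 0],
    [[0, 0, 0], 0],
    [[0, 0, 0], 0],
    [[0, 0, 0], 0],
    [[0, 0, 0], 0],
    [[0, 0, 0], 0],
  ],
  jaw=-1,
)

```text
clock: 39.75
tool_pos: [0.4351, -0.1376, 0.0342]
orientation: [-175.1, -2.2, -87.3]
force: [0.1, -0.7, -0.3]
opening: 0.0438
```

Call:
move_arm(
  increments=[
    [[0, 0, 12], 0],
    [[0, 0, 25], 0],
    [[0, 0, 35], 0],
    [[0, 10, 40], 0],
    [[4, 25, 25], 0],
    [[7, 38, 5], -0.03],
    [[8, 43, 0], -0.03],
    [[8, 43, 0], -0.03],
  ],
)

```text
clock: 40.55
tool_pos: [0.4562, 0.0225, 0.18]
orientation: [-175.5, -2.0, -93.1]
force: [1.4, -0.3, -1.2]
opening: 0.0438
```

Call:
move_arm(
  increments=[
    [[9, 43, 0], -0.03],
    [[9, 43, 0], -0.03],
    [[9, 43, 0], -0.03],
    [[9, 43, 0], -0.03],
    [[9, 43, 0], -0.03],
    [[9, 43, 0], -0.03],
    [[8, 32, 0], -0.03],
    [[3, 14, 0], 0],
  ],
)

```text
clock: 41.35
tool_pos: [0.5185, 0.3419, 0.1766]
orientation: [-175.7, -2.1, -105.6]
force: [-0.7, -0.7, -2.4]
opening: 0.0437
```

Call:
move_arm(
  increments=[
    [[0, 2, 0], 0],
    [[0, 0, -6], 0],
    [[0, 0, -10], 0],
    [[0, 0, -8], 0],
    [[0, 0, 0], 0],
    [[0, 0, 0], 0],
    [[0, 0, 0], 0],
    [[0, 0, 0], 0],
  ],
)

```text
clock: 42.15
tool_pos: [0.5168, 0.3398, 0.1485]
orientation: [-175.8, -2.4, -105.6]
force: [0.1, 0.1, -2.5]
opening: 0.0435
```

Run:
```python
from w import *
s=look("w20");st()
look("scene4","scene")
im=cv2.imread("pics/scene4.png")[120:300,380:580];cv2.imwrite("pics/scene4c.png",cv2.resize(im,None,fx=3,fy=3))
```

```text
t 42.2 p [516.8 339.8 148.6] [-175.8   -2.4 -105.6] F [-0.3  0.4 -3.2] op 43.7
```

View pics/scene4c.png

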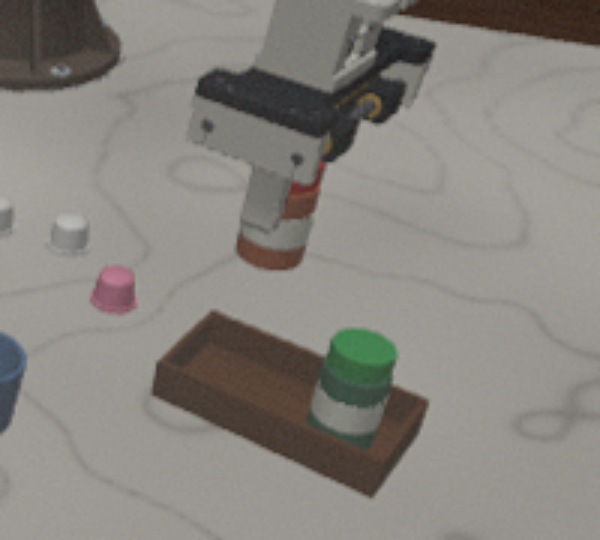

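View pics/w20.png

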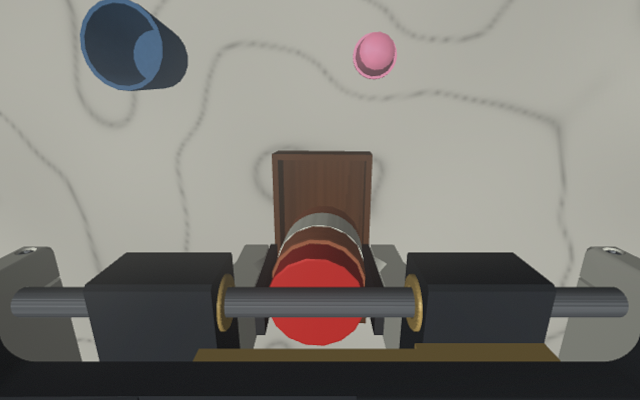

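The red jar is held over the free half of the tray, with green untouched at crop (355,390). Correcting and descending.

Call:
move_arm(
  increments=[
    [[3, 0, -10], 0],
    [[2, -1, -16], 0],
    [[0, 0, -18], 0],
    [[0, 0, -12], 0],
    [[0, 0, -6], 0],
    [[0, 0, 0], 0],
    [[0, 0, 0], 0],
    [[0, 0, 0], 0],
  ],
)

```text
clock: 43.05
tool_pos: [0.5233, 0.3399, 0.0837]
orientation: [-175.8, -2.2, -105.6]
force: [0.3, 0.6, -1.7]
opening: 0.0438
```

Call:
move_arm(
  increments=[
    [[-1, -1, -6], 0],
    [[0, -1, -12], 0],
    [[0, 0, -12], 0],
    [[0, 0, -7], 0],
    [[0, 0, -3], 0],
    [[0, 0, 0], 0],
    [[0, 0, 0], 0],
    [[0, 0, 0], 0],
  ],
)

```text
clock: 43.85
tool_pos: [0.5224, 0.3381, 0.041]
orientation: [-175.7, -2.2, -105.6]
force: [0.6, 0.3, -1.6]
opening: 0.0437
```

Call:
move_arm(
  increments=[
    [[0, 0, -2], 0],
    [[0, 0, -1], 0],
    [[0, 0, 0], 0],
    [[0, 0, 0], 0],
    [[0, 0, 0], 0],
    [[0, 0, 0], 0],
    [[0, 0, 0], 0],
    [[0, 0, 0], 0],
  ],
)

```text
clock: 44.65
tool_pos: [0.523, 0.3389, 0.0391]
orientation: [-175.7, -2.0, -105.6]
force: [0.0, 0.2, -1.6]
opening: 0.044
```

Call:
move_arm(
  increments=[
    [[0, 0, 0], 0],
    [[0, 0, 0], 0],
    [[0, 0, 0], 0],
    [[0, 0, 0], 0],
    [[0, 0, 0], 0],
    [[0, 0, 10], 0],
    [[0, 0, 25], 0],
    [[0, 0, 35], 0],
  ],
  jaw=0.6,
)

```text
clock: 45.45
tool_pos: [0.5214, 0.3367, 0.108]
orientation: [-175.9, -2.5, -105.6]
force: [0.4, 0.2, 0.6]
opening: 0.0702
```

Call:
move_arm(
  increments=[
    [[0, 0, 35], 0],
    [[0, 0, 30], 0],
    [[-5, 10, 20], 0],
    [[-15, 25, 0], 0],
    [[-25, 30, 0], 0],
    [[-25, 30, 0], 0],
    [[-25, 30, 0], 0],
    [[-25, 30, 0], 0],
  ],
)

```text
clock: 46.25
tool_pos: [0.4017, 0.4944, 0.212]
orientation: [-175.5, -1.6, -105.9]
force: [0.9, 0.3, 0.1]
opening: 0.0701
```

Call:
move_arm(
  increments=[
    [[-25, 30, 0], 0],
    [[-25, 35, 0], 0],
    [[-25, 35, 0], 0],
    [[-20, 30, 0], 0],
    [[-10, 10, 0], 0],
    [[0, 0, 0], 0],
    [[0, 0, 0], 0],
    [[0, 0, 0], 0],
  ],
)

```text
clock: 47.05
tool_pos: [0.2882, 0.6415, 0.2181]
orientation: [-175.5, -1.3, -105.6]
force: [-0.3, -0.4, -0.9]
opening: 0.07
```

Run:
```python
from w import *
st();t=look("top3","top");s=look("scene5","scene")
cap(t,RD,(60,120,200,240),.08);cap(t,GR,(60,120,200,240),.08)
for r in(TQ,PU):caps(t,r,(260,95,335,170))
im=cv2.imread("pics/scene5.png")[140:300,130:570];cv2.imwrite("pics/scene5c.png",cv2.resize(im,None,fx=1.8,fy=1.8))
```

```text
t 47.05 p [288.2 641.5 218.1] [-175.5   -1.3 -105.6] F [-0.3 -0.4 -0.9] op 70.0
(133, 176, 22, 21) circ 521.2 335.7 d 45.9 rect [520, 336, 45, 40]
(100, 166, 22, 21) circ 541.2 406.0 d 46.4 rect [541, 407, 45, 39]
0.003 700.5 12.9 d 38.6 rect [701, 12, 37, 35]
0.028 690.8 11.9 d 37.7 rect [691, 11, 36, 34]
0.003 648.7 30.7 d 37.8 rect [648, 31, 35, 33]
0.028 640.2 29.4 d 36.9 rect [639, 30, 35, 32]
```

View pics/scene5c.png

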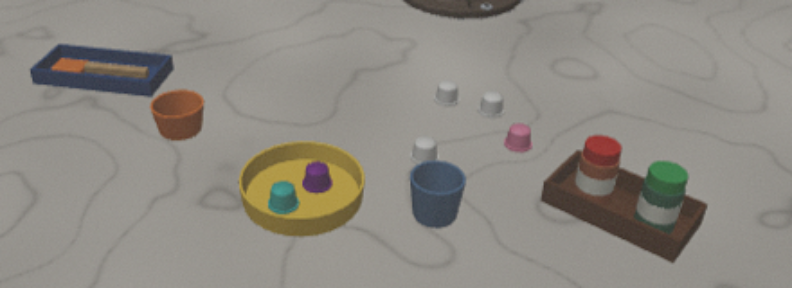

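View pics/top3.png

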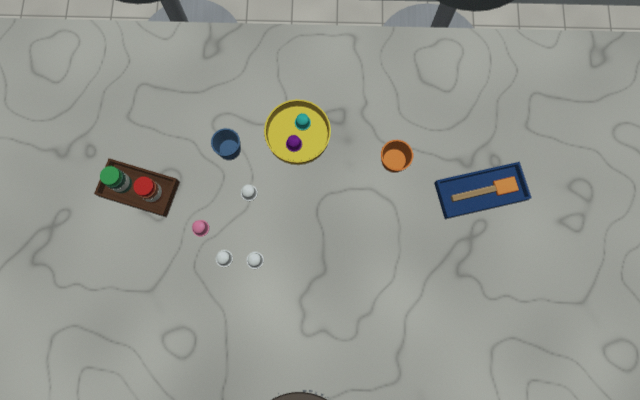

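The pictures show all five in place. The jars are upright in the tray at top (145,187) and (111,175), and the capsules are in the dish at (302,121) and (293,143). The spatula lies in the blue tray at (485,190). The cup (226,144) and ramekin (397,156) sit at their starting pixels. Handing in.

Run:
```python
from plant import ctrl
print(ctrl.close_job(), ctrl.get_obs()["clock"])
```

```text
the job is handed in; nothing more can be done
the job is handed in; nothing more can be done
```

I put all five things away and handed the job in at about 47 s of the 125 s allowed. No verdict was reported. Both jars stand upright in the wooden tray, both capsules are in the yellow dish, and the spatula lies flat in the blue tray.

My last checks, from the top and scene cameras:

| Item | Result |
|---|---|
| Jars | About 34–38 mm either side of the wooden tray's centre along its length, close to its centre line |
| Capsules | About 23 and 32 mm from the dish axis (limit 66 mm) |
| Spatula | Inside the blue tray, clear of the walls |
| Cup and ramekin | At the same pixels as at the start |
| Pink and white look-alikes | Not handled |

Two things were off:
- **Tool tilt:** it drifted to about 4–5° during the run. The moves take only a turn about z, so I could not correct it. Both jars still look upright after release.
- **Jar cap measurement:** the last top-view fit gave caps about 46 mm across instead of 41 mm, as the mask spread past the cap. That makes the final jar positions good to only a few millimetres.

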